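# Latch the printer-kit case shut

## Task

The printer-kit case stands ajar on the bench: lean its draw-latch lever forward as far as it goes, press the claw down behind the keeper on the lid and drag it back until it bites, then swing the lever over and down and press it home with a firm push of about 15 N, so that the lid is drawn shut and stays latched. Never push on the case or its latch with more than 25 N, and leave the things lying around and on the case where they are.

Things in the scene. Friction and masses are not known exactly. Their poses are not given: they have to be found in the camera images.
- kit_case: Black plastic case standing on its hinge edge, fixed: 260 mm long (y), 150 mm high. Origin: under the seam, mid-length. Axes of the case: x = level, from the body half (x -85 to 0 mm) across the seam to the lid half (0 to 50): the draw direction; y = along the seam; z = up. The plain steel latch is on the middle of its top.
- lever_hinge (a point): The lever's hinge axis, mid-width: 20 mm behind the seam (-x) and 12 mm above the case's flat top. Axes as the case.
- lever (a joint): Lever angle, rad: 0 = home, flat on the body half, pointing to -x; grows as it swings up (1.57 upright) and over towards the lid; stop at 2.1. Starts 1.2 to 1.6. Stiff hinge (0.1 N m): stays where left. A bar 22 mm wide, 5 thick, 72 long from the hinge. With the claw hooked it takes up to about 8 N at its end; past dead centre, near 0.2 rad, it snaps down.
- lever_end (a point): On the lever's outer face (its top face when home), mid-width, 60 mm from the hinge; that face is 7 mm off the hinge axis, the under face 2 mm. The place to push it over and down. x points back to the hinge, z out of the face.
- claw (a joint): Claw angle about its pins on the lever, rad; grows as it is lifted. Its slope above level = this minus the lever's value. Starts raised, 2.2 to 2.6. Pins 18 mm from the lever hinge, at x -17.4, z -4.7 mm of it with the lever home. Stiff pins (0.03 N m): it keeps its angle to the lever, so swinging the lever back before the lip bites lifts it off again.
- claw_lip (a point): Inner lower edge of the lip at the claw's free end, mid-width: the edge that bites. The claw is a frame 35 mm wide, 76 mm from pins to end, ending in a plate 32 mm long; from it hangs a 4 mm thick lip, hooked back by 18 degrees, 8.5 mm deep. This point is 68.4 mm out from the pins, 4.5 below their line, 11.5 below the plate's upper face. x points out along the claw, z out of its upper face.
- thumb_rib (a point): Top outer edge of the rib across the claw's plate: 30 mm long (y), 3 thick, 9 high, 49 mm out from the pins. A fingertip pressing on the plate between this rib and the claw's end (27 mm) drags the claw by the rib towards -x, the lever following; it takes up to 10 N, and rises past 13 N once the lip bites. Axes as claw_lip.
- keeper_edge (a point): Top rear (+x) edge of the keeper, mid-width: a steel bar on the lid, 24 mm wide (y), 6 thick (x), 9 high, leaning back (+x) by 18 degrees. The lip must go down behind it (+x side), where the lid's flat top lies 9 mm lower. Moves with the lid. With the lever fully forward the lip clears it by about 6 mm; with the lever under about 1.8 rad it lands on the keeper.
- lid (a joint): Lid angle, rad, hinged along the bottom of the seam: 0 = shut, 0.05 = ajar as at the start (8 mm gap at the top). The seal springs it open with about 16 N at the keeper when ajar, 45 N when shut.
- screwdriver: Bystander: screwdriver, about 200 mm, black handle, lying at the foot of the case's body half. Leave it alone.
- bolt_jar: Bystander: clear screw jar, 52 mm across, 75 mm high, standing beyond the lid; origin under its middle. Leave it alone.
- bit_block: Bystander: grey block 22 x 45 x 18 mm lying on top of the body half, 90 mm along y from the latch; origin under its middle. Leave it alone.
- extrusion: Bystander: aluminium bar 20 x 20 x 160 mm lying beyond the lid; origin under its middle. Leave it alone.
- wrench: Bystander: steel wrench lying to the right (-y) of the case. Leave it alone.
- bearing: Bystander: steel ring 32 mm across, 12 mm high, to the left (+y) of the case. Leave it alone.
- motor: Bystander: black motor, 42 mm cube with a short shaft, far left (+y) of the case; origin under its middle. Leave it alone.

How it is judged:
By the outcome, as a careful person would: the job done as asked, in the order asked, and still so for the second after the job is handed in, with the robot touching nothing.
It also fails if it takes over 70 s, if anything falls off the work surface, if the arm or the gripper's body presses on something with over 40 N, if the wrist force passes 120 N, or if a joint passes its speed limit or range.

## Robot

A 6-joint arm with a two-finger parallel gripper is mounted at the origin on the work surface. World frame = base frame: x ahead of the robot, y to its left, z up, the work surface at z = 0. Lengths are in m, angles in rad, forces in N, time in s.
With the tool pointing down it reaches from about 0.25 to 0.775 m from the base axis. Payload 4 kg.
Tool frame: the origin (TCP) lies midway between the tips of the shut fingers; the grasp point (between the pads) lies 19 mm behind it; z points along the fingers, y is the direction in which the jaws open and shut (so a half turn about z gives the same grasp; the last joint's range is limited). The gripper opens to 94 mm and grips with 3 to 60 N. Pads are 16 mm wide; open, the fingers measure 119 mm over their backs; the gripper's body (75 mm by 177 mm) begins 78 mm behind the grasp point.
Start: joints at [1.181, 0.087, 1.371, -0, 1.684, -0.103], TCP at [0.156, 0.528, 0.206] pointing down, gripper open.
Joint ranges: [-3.1, 3.1], [-0.76, 2.03], [0.27, 2.55], [-1.08, 4.22], [0.17, 2.65], [-2.57, 2.57]. Speed limits (rad/s): [2.79, 2.79, 3.14, 3.14, 3.14, 3.14].

## Interface

Orientations are given as [roll, pitch, yaw] about the fixed x, y, z axes, in that order (R = Rz(yaw) Ry(pitch) Rx(roll)).
In Python, from bench import robot, cams gives the robot as it stands.
- The arm moves only by the tool step_arm, never from a script. Its argument "plan" is a list that holds one entry, the list of rows, each a list of 5 numbers: the shift along the world's x, y, z in mm, then the turn about the world's z in rad, then the opening in per cent of the stroke, from 0 (shut) to 100 (fully open). In form: [[[tx, ty, tz, turn, fingers], ...]]. A call has 1 to 8 rows; each row is the pose to reach, as a shift and turn from the pose commanded when the call began; what a row does not reach only later rows make up. A row lasts 1/12 s, in which the tool goes at most 41.7 mm and 7.16 degrees, less where a joint would pass 70% of its speed; a pose out of reach is approached as far as the arm can. A call with a gripper value outside its range is refused whole. The fingers move at their own pace and stop on an object; the grip force is fixed at half the most. Time passes only in rows, so rows that repeat a pose let the fingers close. It gives the time, the measured TCP pose, the force and the opening at its end, in the units of the state.
- robot.get_obs(): the state, without advancing time (a new reading comes with each control period).
- cams.snapshot(name): name is "scene" or "top" or "wrist"; returns a dict with "frame" (384x512x3 uint8, red, green, blue), "camera_matrix" (3x3 intrinsics, pixels), "k1" (the pictures are not rectified: a ray, as slopes to the right and down, at radius r is drawn at 1 + k1 r^2 times it, then the intrinsics apply), "origin" and "attitude" of the camera in the world; the wrist camera has in their place "T_tool_cam" (4x4, takes a point from camera to tool coordinates, whose origin is the TCP and whose axes are the flange's). Camera axes: x right, y down, z forward; pixel columns grow to the right and rows downward; lengths in m; the calibration is good to about 2 mm. A picture is of the moment at which its call begins: read the wrist's pose just before it. There is no depth.
- robot.close_job(): hands the job in, once; it reports no verdict.
The state is a dict: "time": time; "joint_positions": joint angles; "qvel": joint speeds; "joint_torque": joint torques, N m; "tool_pos": TCP position; "ee_rot": TCP orientation; "wrist_force": force on the tool from outside, world axes, zero at the start; "wrist_torque": the same for the moment, N m; "width": finger opening in m.
Only numpy, scipy, OpenCV 4.12 (cv2) and the standard library are available. Lean on these libraries where they do the work, as an engineer would, in place of code of your own. Each camera call takes 0.05 s, during which the arm holds its last target. There are 200 camera calls.

## Working session

There is one attempt and no reset: what is moved stays moved. The work goes in short steps, Python scripts to look and compute and a tool call to move; the robot and the scene stay as the last step left them, time stands still between calls to the robot, and variables do not carry over. Pictures are saved under pics/ and viewed, about 8 in all and at most 12, crops included, and the job is handed in when it is done.

Besides the shell and the picture viewer there is one more tool, called as name(argument=value, ...), one argument or row to a line, values as JSON. step_arm: Moves the arm, as the interface text tells. Its arguments: {"type":"object","properties":{"plan":{"type":"array"}},"required":["plan"]}

```bash
ls; mkdir -p pics; cat > h.py <<'E'
import numpy as np,cv2,json
from bench import robot,cams
from scipy.spatial.transform import Rotation as R
def snap(n,f=None):
    o=robot.get_obs(); s=cams.snapshot(n)
    if f: cv2.imwrite('pics/'+f,s['frame'][:,:,::-1])
    return o,s
E
python3 - <<'E'
from h import *
o=robot.get_obs(); print({k:np.round(v,3).tolist() for k,v in o.items()})
ims=[]
for n in ['scene','top']:
    _,s=snap(n,n+'0.png'); print(n,{k:np.round(v,4).tolist() for k,v in s.items() if k!='frame'}); ims.append(s['frame'][:,:,::-1])
E
```

```text
pics
{'time': 0.0, 'joint_positions': [1.181, 0.088, 1.372, -0.0, 1.684, -0.103], 'qvel': [0.002, -0.0, 0.0, 0.0, -0.0, 0.001], 'joint_torque': [0.001, -34.017, -30.243, 0.072, 0.033, -0.0], 'tool_pos': [0.155, 0.527, 0.204], 'ee_rot': [-3.139, -0.0, 2.855], 'wrist_force': [0.767, -0.514, -0.056], 'wrist_torque': [-0.058, -0.018, -0.018], 'width': 0.094}
scene {'camera_matrix': [[373.0138, 0.0, 253.2161], [0.0, 373.0138, 195.2128], [0.0, 0.0, 1.0]], 'k1': 0.0381, 'origin': [0.9617, 0.6231, 0.9288], 'attitude': [-2.4059, -0.0153, 2.5959]}
top {'camera_matrix': [[398.6872, 0.0, 256.1663], [0.0, 398.6872, 193.5717], [0.0, 0.0, 1.0]], 'k1': -0.0262, 'origin': [0.3891, -0.0053, 1.1022], 'attitude': [-2.9607, 0.0058, -1.5423]}
```

View pics/scene0.png

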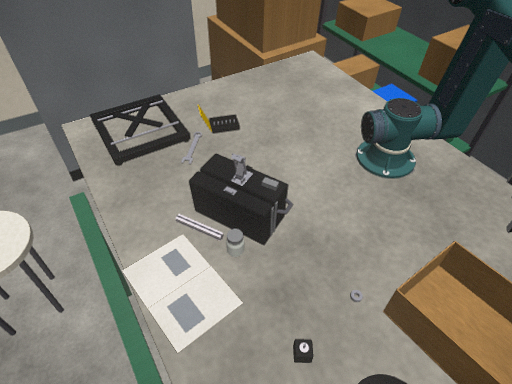

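View pics/top0.png

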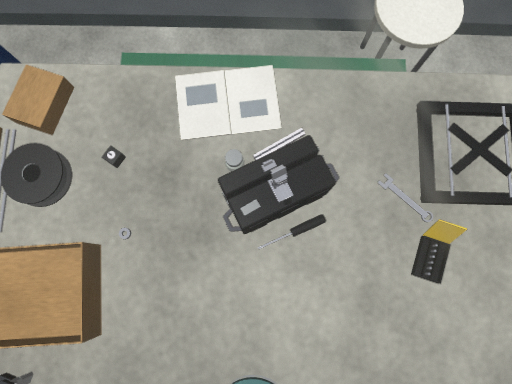

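The top view shows the case centred near (277,185), yawed about 23°, with the lever and claw near (270,175), the jar at (233,158) and the bar at (280,145). The grey block is at (250,207) and the screwdriver at (300,232). I'll cast rays and enlarge both crops.

```bash
cat >> h.py <<'E'
def campose(s,o=None):
    if 'origin' in s: return R.from_euler('xyz',s['attitude']).as_matrix(),np.array(s['origin'])
    T=np.array(s['T_tool_cam']); A=R.from_euler('xyz',o['ee_rot']).as_matrix()
    return A@T[:3,:3],A@T[:3,3]+np.array(o['tool_pos'])
def ray(s,uv,o=None):
    K=np.array(s['camera_matrix']);d=np.array([s['k1'],0,0,0,0.])
    # OpenCV radial model: same k1 definition
    p=cv2.undistortPoints(np.array([[uv]],float),K,d)[0,0]
    M,c=campose(s,o); return c,M@np.array([p[0],p[1],1.])
def onz(s,uv,z,o=None):
    c,d=ray(s,uv,o); return c+d*(z-c[2])/d[2]
def proj(s,P,o=None):
    M,c=campose(s,o); q=(np.atleast_2d(P)-c)@M
    return cv2.projectPoints(q.reshape(-1,1,3),np.zeros(3),np.zeros(3),np.array(s['camera_matrix']),np.array([s['k1'],0,0,0,0.]))[0][:,0]
def tri(rs):
    A=0;b=0
    for c,d in rs:
        d=d/np.linalg.norm(d);P=np.eye(3)-np.outer(d,d);A=A+P;b=b+P@c
    p=np.linalg.solve(A,b); return p,[np.linalg.norm((np.eye(3)-np.outer(d,d)/(d@d))@(p-c)) for c,d in rs]
def crop(s,x0,y0,x1,y1,k,f):
    im=cv2.resize(s['frame'][y0:y1,x0:x1,::-1],None,fx=k,fy=k,interpolation=cv2.INTER_CUBIC)
    cv2.imwrite('pics/'+f,im); return im
E
python3 - <<'E'
from h import *
_,t=snap('top');_,s=snap('scene')
a=crop(t,210,125,345,240,4,'a.png');b=crop(s,180,145,300,245,4,'b.png')
h=max(a.shape[0],b.shape[0])
c=np.zeros((h,a.shape[1]+b.shape[1],3),np.uint8);c[:a.shape[0],:a.shape[1]]=a;c[:b.shape[0],a.shape[1]:]=b
c=cv2.convertScaleAbs(c,alpha=1.5,beta=20)
print(c.shape)
c=cv2.resize(c,(800,int(h*800/c.shape[1])));cv2.imwrite('pics/ab.png',c)
for uv in [(225,183),(313,137),(336,180),(232,229)]: print(onz(t,uv,.15))
E
```

```text
(460, 1020, 3)
[0.58714877 0.08198203 0.15      ]
[ 0.71022912 -0.13238617  0.15      ]
[ 0.60205867 -0.18882607  0.15      ]
[0.47535642 0.06047007 0.15      ]
```

View pics/ab.png

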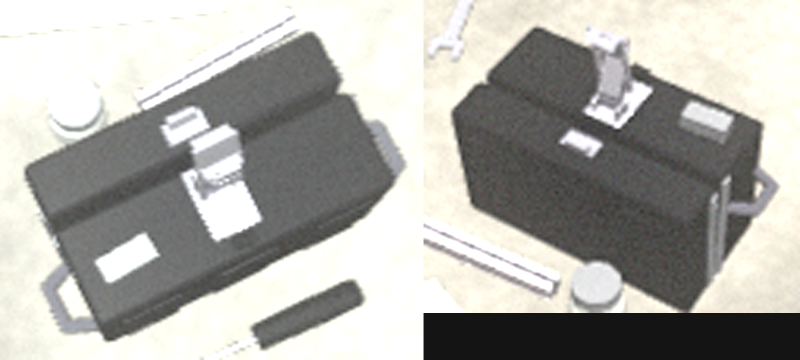

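The crop shows the lever and claw standing up around (215,165), the keeper at (185,125) and the white base plate at (220,205). On the right are the raised claw at (610,75) and the keeper at (582,143). Next I'll move the arm over for a wrist view.

```bash
python3 - <<'E'
from h import *
o,w=snap('wrist'); print(np.round(w['T_tool_cam'],4).tolist(),w['camera_matrix'],w['k1'],w['frame'].shape)
E
```

```text
[[0.0003, -0.9599, -0.2803, 0.082], [1.0, 0.0004, -0.0003, -0.0007], [0.0004, -0.2803, 0.9599, -0.1796], [0.0, 0.0, 0.0, 1.0]] [[274.77476411   0.         253.23343117]
 [  0.         274.77476411 192.34612129]
 [  0.           0.           1.        ]] 0.0009667734779436826 (384, 512, 3)
```

step_arm(
  plan=[
    [[20,-35,20,0.1,0],[40,-70,40,0.2,0],[60,-105,60,0.3,0],[80,-135,80,0.4,0],[100,-165,100,0.5,0],[120,-195,115,0.6,0],[140,-225,125,0.7,0],[160,-260,130,0.7,0]],
  ],
)

```text
time: 0.92
tool_pos: [0.3146, 0.2698, 0.337]
ee_rot: [3.141, 0.004, -2.724]
wrist_force: [1.0, -0.9, -1.0]
width: 0.044
```

step_arm(
  plan=[
    [[25,-30,5,0,0],[50,-60,10,0,0],[75,-90,10,0,0],[103,-120,10,0,0],[130,-150,10,0,0],[160,-180,10,0,0],[185,-210,10,0,0],[210,-240,10,0,0]],
  ],
)

```text
time: 1.58
tool_pos: [0.5247, 0.0289, 0.3447]
ee_rot: [3.141, -0.0, -2.729]
wrist_force: [-0.1, 0.6, 0.1]
width: 0.0006
```

step_arm(
  plan=[
    [[25,-28,0,0,0],[50,-55,0,0,0],[70,-80,0,0,0],[75,-85,0,0,0],[75,-85,0,0,0]],
  ],
)

```text
time: 2.0
tool_pos: [0.5995, -0.056, 0.3428]
ee_rot: [3.14, -0.003, -2.731]
wrist_force: [-1.3, 0.4, -1.1]
width: 0.0007
```

```bash
python3 - <<'E'
from h import *
o,w=snap('wrist','w1.png'); print(o['time'],o['tool_pos'],o['ee_rot'],o['joint_positions'],o['wrist_force'])
im=cv2.convertScaleAbs(cv2.resize(w['frame'][:,:,::-1],(768,576),interpolation=cv2.INTER_CUBIC),alpha=1.4,beta=15);cv2.imwrite('pics/w1b.png',im)
E
```

```text
2.0 [ 0.59954299 -0.05595794  0.34281585] [ 3.13956482e+00 -2.76445682e-03 -2.73130742e+00] [-1.87271210e-01  2.27900509e-01  9.39735641e-01  1.31839187e-04
  1.97738282e+00 -2.16829804e+00] [-1.2858214   0.35868081 -1.07928432]
```

View pics/w1b.png

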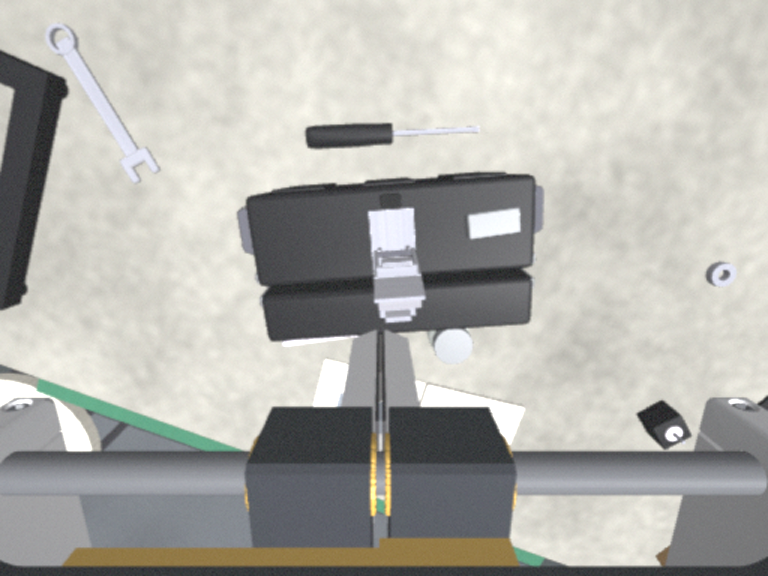

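```bash
cat > case.py <<'E'
from h import *
w=cams.snapshot('wrist');o=robot.get_obs()
P={k:onz(w,np.array(v)/1.5,.15,o) for k,v in dict(bl=(248,199),br=(535,177),sl=(260,286),sr=(531,267),plL=(369,210),plR=(413,207)).items()}
for k in P: print(k,np.round(P[k],4))
d=lambda a,b:P[b]-P[a]
print('len',np.linalg.norm(d('bl','br')),np.linalg.norm(d('sl','sr')),'depth',np.linalg.norm(d('bl','sl')),np.linalg.norm(d('br','sr')))
for a,b in(('bl','br'),('sl','sr'),('plL','plR')): v=d(a,b);print('y-axis yaw',np.arctan2(v[1],v[0])-np.pi/2)
print('mid seam',(P['sl']+P['sr'])/2,'mid back',(P['bl']+P['br'])/2)
E
python3 case.py
```

```text
bl [ 0.5941 -0.1839  0.15  ]
br [0.475  0.0405 0.15  ]
sl [ 0.6662 -0.1478  0.15  ]
sr [0.5472 0.0775 0.15  ]
plL [ 0.5597 -0.0815  0.15  ]
plR [ 0.5415 -0.0465  0.15  ]
len 0.2541226112042673 0.25475953852360733 depth 0.08058863692543732 0.08113923031255199
y-axis yaw 0.4882016073854323
y-axis yaw 0.48599214209427855
y-axis yaw 0.48087839577742164
mid seam [ 0.60668169 -0.03516888  0.15      ] mid back [ 0.53455205 -0.07172277  0.15      ]
```

The ray casts put the seam midpoint at (0.608, -0.034) with yaw 0.487. The sizes come out at 254x81 mm against 260x85 given, which the rounded edges explain, and the latch plate sits at case y≈0. Next I'll go behind the lever and lower the finger.

step_arm(
  plan=[
    [[-25,-5,0,0.04,0],[-53,-10,0,0.076,0],[-53,-10,-40,0.076,0],[-53,-10,-80,0.076,0],[-53,-10,-115,0.076,0],[-53,-10,-138,0.076,0],[-53,-10,-138,0.076,0],[-53,-10,-138,0.076,0]],
  ],
)

```text
time: 2.77
tool_pos: [0.5445, -0.0626, 0.207]
ee_rot: [3.14, -0.001, -2.65]
wrist_force: [-0.1, -0.5, 0.8]
width: 0.0007
```

```bash
cat >> h.py <<'E'
YAW=.4866;O=np.array([.6082,-.0336,0]);CR=R.from_euler('z',YAW).as_matrix()
def tocase(p): return CR.T@(np.array(p)-O)
def toworld(p): return CR@np.array(p)+O
E
cat > st.py <<'E'
from h import *
import sys
o=robot.get_obs();print('t',o['time'],'case mm',np.round(tocase(o['tool_pos'])*1e3,1),'yaw',round(o['ee_rot'][2],3),'F case',np.round(CR.T@o['wrist_force'],1))
for a in sys.argv[1:]:
    g=np.array([float(x) for x in a.split(',')])/1e3
    print(a,'-> delta',np.round((toworld(g)-o['tool_pos'])*1e3,1))
E
python3 st.py -7,0,205 ; python3 - <<'E'
from h import *
_,t=snap('top');_,s=snap('scene')
a=crop(t,245,150,305,215,8,'a.png');b=crop(s,215,140,265,205,8,'b.png')
cv2.imwrite('pics/ab2.png',cv2.convertScaleAbs(cv2.resize(np.hstack([a,b]),None,fx=.85,fy=.85),alpha=1.3))
print(np.round(proj(t,toworld([-.02,0,.162]))),np.round(proj(s,toworld([-.02,0,.162]))))
E
```

```text
t 2.7667 case mm [-69.9   4.2 207. ] yaw -2.65 F case [-0.3 -0.4  0.8]
-7,0,205 -> delta [57.6 25.7 -2. ]
[[276. 182.]] [[239. 178.]]
```

View pics/ab2.png

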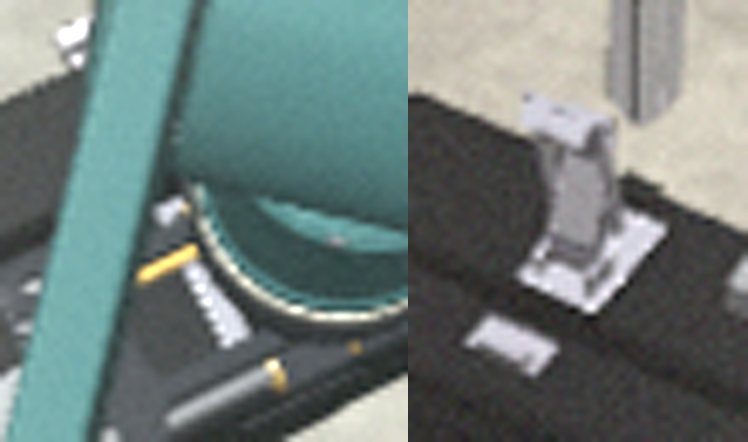

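The scene crop shows the shut finger at (640,70), behind and clear of the lever at (580,190). The keeper is at (515,340) and the claw top at (560,115). Now I'll push the lever forward.

step_arm(
  plan=[
    [[6,2,-2,0,0],[13,5,-2,0,0],[20,7,-2,0,0],[26,10,-2,0,0],[33,13,-2,0,0],[39,16,-2,0,0],[45,20,-2,0,0],[45,20,-2,0,0]],
  ],
)

```text
time: 3.53
tool_pos: [0.5917, -0.0436, 0.2041]
ee_rot: [3.141, -0.0, -2.652]
wrist_force: [-0.4, 0.7, 0.0]
width: 0.0003
```

```bash
python3 st.py -7,0,205
```

```text
t 3.5333 case mm [-19.2  -1.1 204.1] yaw -2.652 F case [-0.   0.8  0. ]
-7,0,205 -> delta [10.3  6.7  0.9]
```

step_arm(
  plan=[
    [[2,1,0,0,0],[4,2,0,0,0],[5,3,0,0,0],[7,4,0,0,0],[9,5,0,0,0],[9,5,0,0,0]],
  ],
)

```text
time: 4.03
tool_pos: [0.6, -0.0389, 0.205]
ee_rot: [3.141, 0.001, -2.652]
wrist_force: [-0.6, -1.0, -0.2]
width: 0.0007
```

```bash
python3 st.py; python3 - <<'E'
from h import *
_,s=snap('scene')
b=crop(s,200,140,280,205,8,'c1.png')
for L in (1.6,1.8,2.0,2.1): print(L,np.round((proj(s,toworld([-.02-.072*np.cos(L)+.0025*np.sin(L),0,.162+.072*np.sin(L)+.0025*np.cos(L)]))-[200,140])*8))
E
```

```text
t 4.0333 case mm [ -9.7  -0.8 205. ] yaw -2.652 F case [-1.  -0.6 -0.2]
1.6 [[305. 162.]]
1.8 [[283. 191.]]
2.0 [[261. 225.]]
2.1 [[252. 243.]]
```

View pics/c1.png

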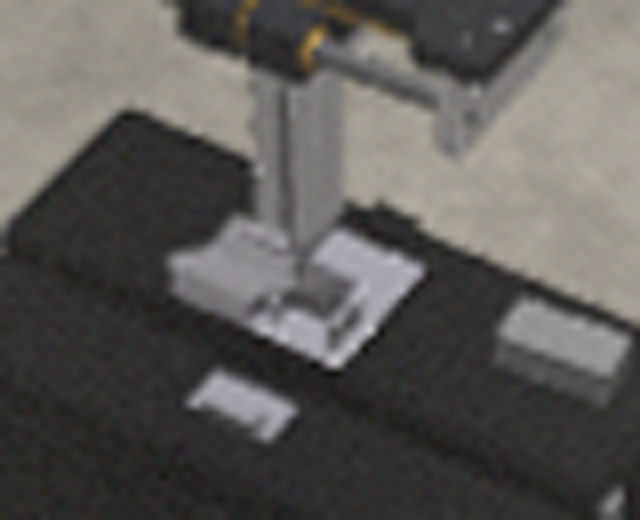

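The view shows the finger behind the lever, with the lever leaning forward and the claw plate at (220,270). The keeper is at (245,400). I'll push on to the stop.

step_arm(
  plan=[
    [[1,0,0,0,0],[2,1,0,0,0],[3,1,0,0,0],[3,2,0,0,0],[3,2,0,0,0]],
  ],
)

```text
time: 4.5
tool_pos: [0.603, -0.0373, 0.2052]
ee_rot: [-3.141, 0.001, -2.652]
wrist_force: [-0.8, -0.8, 0.2]
width: 0.0006
```

```bash
python3 st.py
```

```text
t 4.5 case mm [ -6.3  -0.8 205.2] yaw -2.652 F case [-1.1 -0.3  0.2]
```

step_arm(
  plan=[
    [[1,0,0,0,0],[1,1,0,0,0],[2,1,0,0,0],[2,1,0,0,0]],
  ],
)

```text
time: 4.83
tool_pos: [0.6048, -0.036, 0.205]
ee_rot: [3.141, 0.0, -2.652]
wrist_force: [-2.5, -0.5, -1.1]
width: 0.0004
```

step_arm(
  plan=[
    [[1,0,0,0,0],[1,1,0,0,0],[2,1,0,0,0],[2,1,0,0,0]],
  ],
)

```text
time: 5.17
tool_pos: [0.6063, -0.0352, 0.2049]
ee_rot: [3.141, -0.001, -2.652]
wrist_force: [-3.0, -1.7, 0.6]
width: 0.0006
```

```bash
python3 st.py
```

```text
t 5.1667 case mm [ -2.4  -0.5 204.9] yaw -2.652 F case [-3.4 -0.1  0.6]
```

step_arm(
  plan=[
    [[1,0,0,0,0],[1,1,0,0,0],[1,1,0,0,0]],
  ],
)

```text
time: 5.42
tool_pos: [0.6065, -0.035, 0.2048]
ee_rot: [3.141, -0.003, -2.653]
wrist_force: [-6.0, -2.9, 1.1]
width: 0.0005
```

step_arm(
  plan=[
    [[1,0,0,0,0],[1,1,0,0,0],[1,1,0,0,0]],
  ],
)

```text
time: 5.67
tool_pos: [0.6067, -0.0348, 0.2048]
ee_rot: [-3.141, -0.006, -2.654]
wrist_force: [-7.1, -5.3, 1.4]
width: 0.0002
```

```bash
python3 st.py; python3 - <<'E'
from h import *
_,s=snap('scene')
b=crop(s,200,140,280,205,8,'c2.png')
E
```

```text
t 5.6667 case mm [ -1.9  -0.4 204.8] yaw -2.654 F case [-8.8 -1.4  1.4]
```

The force climbs at constant position, reaching 8.8 N, so the lever is at its stop. I'll back off, rise and go over to the claw plate.

step_arm(
  plan=[
    [[-9,-5,0,0,0],[-18,-9,0,0,0],[-18,-9,30,0,0],[-18,-9,65,0,0],[10,5,65,0,0],[41,22,65,0,0],[41,22,65,0,0],[41,22,65,0,0]],
  ],
)

```text
time: 6.38
tool_pos: [0.6505, -0.0104, 0.2681]
ee_rot: [3.14, -0.001, -2.651]
wrist_force: [0.2, 0.2, 0.3]
width: 0.0005
```

```bash
python3 st.py 46,0,215; python3 - <<'E'
from h import *
_,s=snap('scene')
a=crop(s,200,140,280,205,8,'c3.png')
o,w=snap('wrist')
b=crop(w,220,110,300,230,5,'d3.png')
c=np.zeros((600,640+400,3),np.uint8);c[:520,:640]=a;c[:600,640:]=b
cv2.imwrite('pics/e3.png',cv2.resize(cv2.convertScaleAbs(c,alpha=1.2),None,fx=.76,fy=.76))
def claw(sl,u,h,y=0,L=2.1):
    p=np.array([-20-18*np.cos(L-.264),162+18*np.sin(L-.264)])
    q=p+u*np.array([np.cos(sl),np.sin(sl)])+h*np.array([-np.sin(sl),np.cos(sl)])
    return toworld(np.array([q[0],y,q[1]])/1e3)
for sl in (.1,.2,.3,.4,.5):
    print(sl,*[np.round((proj(s,claw(sl,76,7,y))[0]-[200,140])*8*.76) for y in(-17.5,17.5)],np.round((proj(s,claw(sl,49,16,0))[0]-[200,140])*8*.76), np.round(claw(sl,62,7)*1e3), np.round((proj(w,claw(sl,49,16,0),o)[0]-[220,110])*5*.76+[640*.76,0]))
E
```

```text
t 6.3833 case mm [ 48.2   0.8 268.1] yaw -2.651 F case [0.3 0.1 0.3]
46,0,215 -> delta [ -1.6  -1.7 -53.1]
0.1 [110. 272.] [175. 302.] [176. 239.] [649. -12. 193.] [612. 292.]
0.2 [111. 258.] [177. 288.] [179. 229.] [647. -13. 199.] [612. 288.]
0.3 [114. 243.] [180. 273.] [182. 218.] [645. -14. 204.] [612. 281.]
0.4 [117. 227.] [183. 257.] [186. 207.] [643. -15. 210.] [612. 272.]
0.5 [121. 212.] [188. 241.] [190. 197.] [640. -17. 215.] [612. 261.]
```

View pics/e3.png

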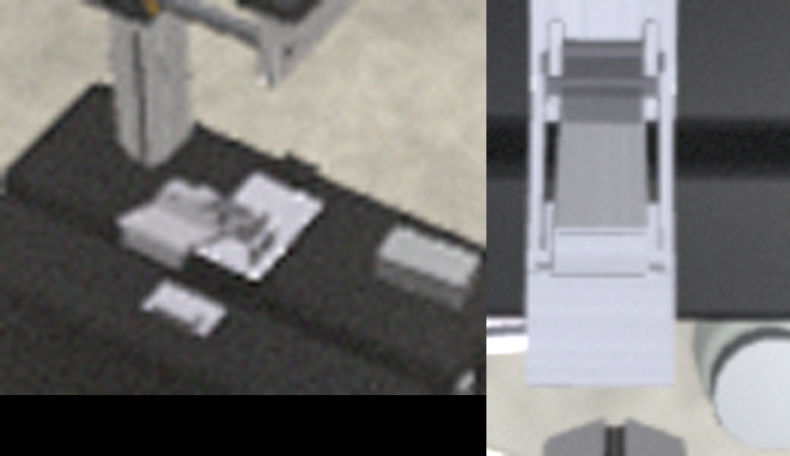

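The left view shows the claw end at (120,225)-(185,260), a slope of about 0.4. The right (wrist) view shows the rib at (600,275), matching the prediction for L=2.1, with the latch midline about 2.5 mm to -y. I'll press the claw down.

step_arm(
  plan=[
    [[-4,-5,-20,0,0],[-4,-5,-38,0,0],[-3,-5,-55,0,0],[-2,-4,-70,0,0],[-1,-4,-80,0,0],[0,-3,-88,0,0],[0,-3,-94,0,0],[0,-3,-94,0,0]],
  ],
)

```text
time: 7.15
tool_pos: [0.6491, -0.0143, 0.1751]
ee_rot: [3.141, -0.001, -2.653]
wrist_force: [0.7, 0.3, 0.6]
width: 0.0006
```

```bash
python3 st.py 47,-2,164
```

```text
t 7.15 case mm [ 45.1  -2.1 175.1] yaw -2.653 F case [ 0.8 -0.   0.6]
47,-2,164 -> delta [  1.6   0.9 -11.1]
```

step_arm(
  plan=[
    [[1,0,-3,0,0],[1,1,-5,0,0],[2,1,-7,0,0],[2,1,-9,0,0],[2,1,-9,0,0]],
  ],
)

```text
time: 7.57
tool_pos: [0.6518, -0.0131, 0.1667]
ee_rot: [3.141, -0.0, -2.652]
wrist_force: [-0.1, 0.5, 0.2]
width: 0.0003
```

step_arm(
  plan=[
    [[0,0,-1,0,0],[0,0,-2,0,0],[0,0,-2,0,0]],
  ],
)

```text
time: 7.82
tool_pos: [0.6518, -0.0132, 0.1651]
ee_rot: [-3.142, 0.0, -2.652]
wrist_force: [-0.6, 0.6, 0.8]
width: 0.0001
```

```bash
python3 st.py
```

```text
t 7.8167 case mm [ 48.   -2.3 165.1] yaw -2.652 F case [-0.2  0.8  0.8]
```

step_arm(
  plan=[
    [[0,0,-1,0,0],[0,0,-2,0,0],[0,0,-3,0,0],[0,0,-3,0,0]],
  ],
)

```text
time: 8.15
tool_pos: [0.6519, -0.0133, 0.1644]
ee_rot: [-3.14, 0.002, -2.652]
wrist_force: [-1.9, -0.5, 7.4]
width: 0.0006
```

step_arm(
  plan=[
    [[0,0,-1,0,0],[0,0,-2,0,0],[0,0,-2,0,0]],
  ],
)

```text
time: 8.4
tool_pos: [0.6521, -0.0132, 0.1641]
ee_rot: [-3.139, 0.003, -2.652]
wrist_force: [-2.6, -0.2, 10.8]
width: 0.0005
```

```bash
python3 st.py; python3 - <<'E'
from h import *
_,s=snap('scene')
a=crop(s,210,150,270,205,10,'c4.png')
E
```

```text
t 8.4 case mm [ 48.3  -2.5 164.1] yaw -2.652 F case [-2.4  1.1 10.8]
```

View pics/c4.png

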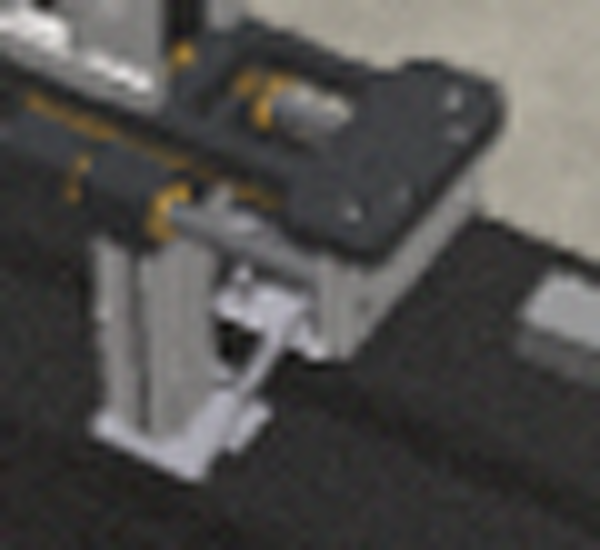

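The view shows the finger on the plate, with the keeper's end showing at (245,425) behind the plate end at (190,465). The contact height of 164 mm matches the model with the lip on the lid. I'll drag it back.

step_arm(
  plan=[
    [[-1,-0.5,0,0,0],[-2,-1,0,0,0],[-3,-1.5,0,0,0],[-3.5,-2,0,0,0],[-4.5,-2.5,0,0,0],[-5,-3,0,0,0],[-5,-3,0,0,0]],
  ],
)

```text
time: 9.03
tool_pos: [0.6514, -0.0136, 0.1644]
ee_rot: [-3.138, 0.015, -2.65]
wrist_force: [6.7, 4.9, 7.7]
width: 0.0002
```

```bash
python3 st.py
```

```text
t 9.0333 case mm [ 47.5  -2.6 164.4] yaw -2.65 F case [8.2 1.2 7.7]
```

step_arm(
  plan=[
    [[-1,-0.5,0,0,0],[-1,-0.5,0,0,0],[-2,-1,0,0,0],[-2,-1,0,0,0]],
  ],
)

```text
time: 9.37
tool_pos: [0.6505, -0.0142, 0.1648]
ee_rot: [-3.137, 0.018, -2.65]
wrist_force: [8.4, 5.4, 8.0]
width: 0.0001
```

```bash
python3 st.py
```

```text
t 9.3667 case mm [ 46.4  -2.7 164.8] yaw -2.65 F case [10.   0.8  8. ]
```

step_arm(
  plan=[
    [[-1,-0.5,0,0,0],[-1,-0.5,0,0,0],[-2,-1,0,0,0],[-2,-1,0,0,0]],
  ],
)

```text
time: 9.7
tool_pos: [0.6492, -0.015, 0.1653]
ee_rot: [-3.137, 0.02, -2.65]
wrist_force: [10.7, 6.1, 7.2]
width: 0.0006
```

step_arm(
  plan=[
    [[-1,-0.5,0,0,0],[-1,-0.5,0,0,0],[-2,-1,0,0,0],[-2,-1,0,0,0]],
  ],
)

```text
time: 10.03
tool_pos: [0.6476, -0.0159, 0.1656]
ee_rot: [-3.136, 0.021, -2.65]
wrist_force: [11.7, 6.4, 8.3]
width: 0.0003
```

```bash
python3 st.py
```

```text
t 10.0333 case mm [ 43.1  -2.8 165.6] yaw -2.65 F case [13.4  0.2  8.3]
```

step_arm(
  plan=[
    [[-1,-0.5,0,0,0],[-1,-0.5,0,0,0],[-2,-1,0,0,0],[-2,-1,0,0,0]],
  ],
)

```text
time: 10.37
tool_pos: [0.6457, -0.0169, 0.1658]
ee_rot: [-3.136, 0.021, -2.65]
wrist_force: [10.8, 6.7, 8.4]
width: 0.0001
```

```bash
python3 st.py
```

```text
t 10.3667 case mm [ 40.9  -2.8 165.8] yaw -2.65 F case [12.7  0.9  8.4]
```

step_arm(
  plan=[
    [[-1,-0.5,0,0,0],[-1,-0.5,0,0,0],[-2,-1,0,0,0],[-2,-1,0,0,0]],
  ],
)

```text
time: 10.7
tool_pos: [0.6436, -0.018, 0.1658]
ee_rot: [-3.136, 0.021, -2.65]
wrist_force: [10.1, 6.5, 9.1]
width: 0.0002
```

```bash
python3 st.py; python3 - <<'E'
from h import *
_,s=snap('scene')
a=crop(s,210,150,270,205,10,'c5.png')
E
```

```text
t 10.7 case mm [ 38.6  -2.8 165.8] yaw -2.65 F case [12.   1.   9.1]
```

View pics/c5.png

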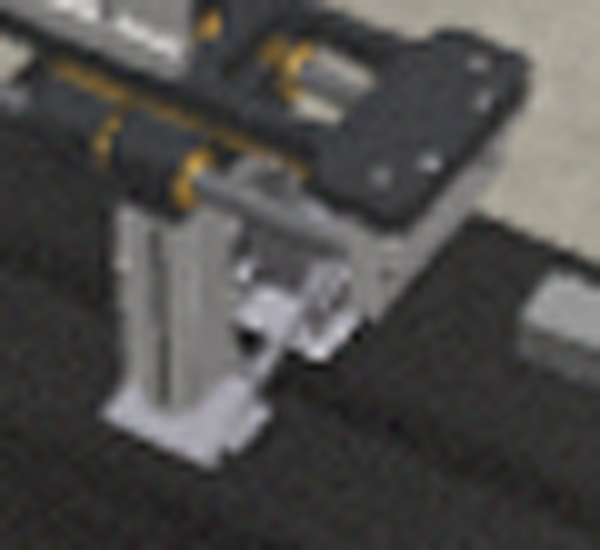

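The plate end moved to (215,465), and the keeper's end is still at (250,420). The claw has come about 4–5 mm, the rest being finger slack, so I'll keep dragging.

step_arm(
  plan=[
    [[-1,-0.5,0,0,0],[-1,-0.5,0,0,0],[-2,-1,0,0,0],[-2,-1,0,0,0]],
  ],
)

```text
time: 11.08
tool_pos: [0.6416, -0.0191, 0.1659]
ee_rot: [-3.136, 0.02, -2.65]
wrist_force: [9.7, 6.2, 8.5]
width: 0.0004
```

```bash
python3 st.py
```

```text
t 11.0833 case mm [ 36.3  -2.8 165.9] yaw -2.65 F case [11.5  0.9  8.5]
```

step_arm(
  plan=[
    [[-1,-0.5,0,0,0],[-1,-0.5,0,0,0],[-2,-1,0,0,0],[-2,-1,0,0,0]],
  ],
)

```text
time: 11.42
tool_pos: [0.6403, -0.0197, 0.166]
ee_rot: [-3.136, 0.022, -2.649]
wrist_force: [11.9, 7.8, 8.5]
width: 0.0005
```

```bash
python3 st.py
```

```text
t 11.4167 case mm [ 34.9  -2.7 166. ] yaw -2.649 F case [14.1  1.3  8.5]
```

Force is rising (14.1 N) and motion is slowing, so it looks like a bite. One more small pull to confirm.

step_arm(
  plan=[
    [[-0.5,-0.3,0,0,0],[-1,-0.5,0,0,0],[-1,-0.5,0,0,0]],
  ],
)

```text
time: 11.67
tool_pos: [0.6401, -0.0198, 0.166]
ee_rot: [-3.135, 0.024, -2.649]
wrist_force: [13.9, 8.7, 8.3]
width: 0.0008
```

```bash
python3 st.py
```

```text
t 11.6667 case mm [ 34.7  -2.7 166. ] yaw -2.649 F case [16.4  1.1  8.3]
```

It holds 16.4 N with no motion, so the lip has bitten. I'll unload both directions in proportion, then check.

step_arm(
  plan=[
    [[1.5,0.8,1,0,0],[3,1.5,2,0,0],[4.5,2.3,3,0,0],[5,2.7,3.5,0,0],[5,2.7,3.5,0,0]],
  ],
)

```text
time: 12.08
tool_pos: [0.6403, -0.0196, 0.1662]
ee_rot: [-3.138, 0.01, -2.651]
wrist_force: [5.3, 2.6, 5.6]
width: 0.0008
```

```bash
python3 st.py
```

```text
t 12.0833 case mm [ 34.9  -2.7 166.2] yaw -2.651 F case [ 5.9 -0.2  5.6]
```

step_arm(
  plan=[
    [[1,0.5,1,0,0],[2,1,2,0,0],[2.7,1.4,3,0,0],[2.7,1.4,3.5,0,0]],
  ],
)

```text
time: 12.42
tool_pos: [0.6399, -0.0195, 0.1668]
ee_rot: [-3.141, 0.001, -2.652]
wrist_force: [4.1, 0.1, -1.4]
width: 0.0002
```

```bash
python3 st.py
```

```text
t 12.4167 case mm [ 34.6  -2.4 166.8] yaw -2.652 F case [ 3.7 -1.8 -1.4]
```

step_arm(
  plan=[
    [[1,0.5,0,0,0],[2,1,0,0,0],[3,1.5,0,0,0],[4,2,3,0,0],[4,2,15,0,0],[4,2,30,0,0],[4,2,48,0,0],[4,2,48,0,0]],
  ],
)

```text
time: 13.08
tool_pos: [0.6449, -0.0178, 0.2202]
ee_rot: [-3.137, 0.006, -2.652]
wrist_force: [0.7, 0.5, 0.3]
width: 0.0004
```

```bash
python3 st.py; python3 - <<'E'
from h import *
_,s=snap('scene')
a=crop(s,200,140,280,205,8,'c6.png')
o,w=snap('wrist')
b=crop(w,220,110,300,230,5,'d6.png')
c=np.zeros((600,640+400,3),np.uint8);c[:520,:640]=a;c[:600,640:]=b
cv2.imwrite('pics/e6.png',cv2.resize(cv2.convertScaleAbs(c,alpha=1.2),None,fx=.76,fy=.76))
E
```

```text
t 13.0833 case mm [ 39.9  -3.2 220.2] yaw -2.652 F case [0.9 0.2 0.3]
```

View pics/e6.png

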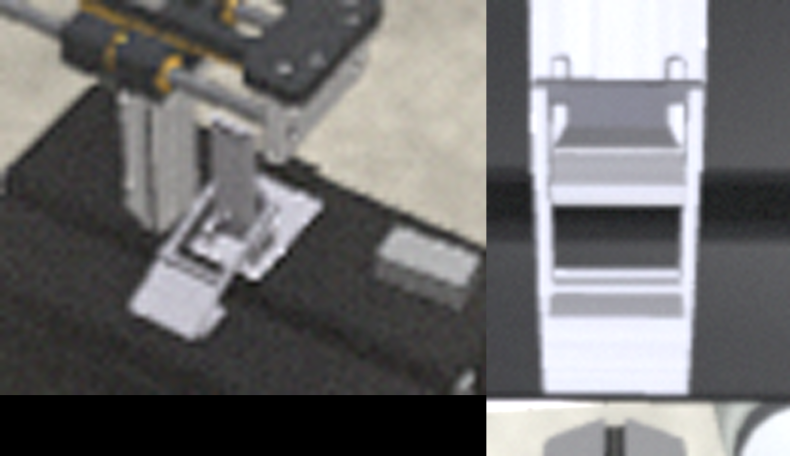

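The wrist view shows the claw lying down with its lip over the keeper and the rib at (617,300). The lever is nearly upright, and the finger is on its lid side. Now I'll swing the lever back along its arc.

step_arm(
  plan=[
    [[-15,-8,-3,0,0],[-30,-16,-3,0,0],[-38,-20,-3,0,0],[-43,-23,-3,0,0],[-48,-25.5,-3,0,0],[-53,-28,-3,0,0],[-57,-30,-3,0,0],[-57,-30,-3,0,0]],
  ],
)

```text
time: 13.85
tool_pos: [0.5882, -0.0461, 0.2117]
ee_rot: [3.141, 0.006, -2.651]
wrist_force: [5.5, 3.1, -1.5]
width: 0.0007
```

```bash
python3 st.py -29,-2.5,218 -46,-2.5,211 -60,-2.5,200
```

```text
t 13.85 case mm [-23.5  -1.7 211.7] yaw -2.651 F case [ 6.3  0.2 -1.5]
-29,-2.5,218 -> delta [-4.5 -3.3  6.3]
-46,-2.5,211 -> delta [-19.5 -11.2  -0.7]
-60,-2.5,200 -> delta [-31.9 -17.8 -11.7]
```

step_arm(
  plan=[
    [[-3.5,-2,1,0,0],[-7,-4,1,0,0],[-10.5,-5.5,1,0,0],[-14,-7.5,1,0,0],[-17,-9,0,0,0],[-20,-10.5,-1,0,0],[-24,-12.5,-3,0,0],[-24,-12.5,-3,0,0]],
  ],
)

```text
time: 14.52
tool_pos: [0.5636, -0.0594, 0.2095]
ee_rot: [-3.141, 0.004, -2.652]
wrist_force: [4.0, 2.7, 0.9]
width: 0.0001
```

```bash
python3 st.py
```

```text
t 14.5167 case mm [-51.5  -1.9 209.5] yaw -2.652 F case [4.8 0.5 0.9]
```

step_arm(
  plan=[
    [[-3,-1.5,-2,0,0],[-5.5,-3,-5,0,0],[-8,-4,-8,0,0],[-10,-5,-11,0,0],[-12.5,-6.5,-14,0,0],[-14.5,-7.5,-17.5,0,0],[-14.5,-7.5,-17.5,0,0]],
  ],
)

```text
time: 15.1
tool_pos: [0.5465, -0.0681, 0.19]
ee_rot: [3.14, -0.003, -2.653]
wrist_force: [0.5, -0.0, 0.4]
width: 0.0005
```

```bash
python3 st.py
```

```text
t 15.1 case mm [-70.7  -1.6 190. ] yaw -2.653 F case [ 0.5 -0.3  0.4]
```

step_arm(
  plan=[
    [[-1,-0.5,-2,0,0],[-2,-1,-4,0,0],[-2.5,-1.5,-6,0,0],[-3,-1.5,-8,0,0],[-3,-1.5,-8,0,0]],
  ],
)

```text
time: 15.52
tool_pos: [0.5442, -0.0692, 0.1826]
ee_rot: [3.141, -0.002, -2.653]
wrist_force: [-0.5, 0.1, -0.0]
width: 0.0002
```

```bash
python3 st.py; python3 - <<'E'
from h import *
_,s=snap('scene')
a=crop(s,200,140,280,205,8,'c7.png')
o,w=snap('wrist')
b=crop(w,220,90,300,210,5,'d7.png')
c=np.zeros((600,640+400,3),np.uint8);c[:520,:640]=a;c[:600,640:]=b
cv2.imwrite('pics/e7.png',cv2.resize(cv2.convertScaleAbs(c,alpha=1.2),None,fx=.76,fy=.76))
E
```

```text
t 15.5167 case mm [-73.2  -1.6 182.6] yaw -2.653 F case [-0.4  0.3 -0. ]
```

View pics/e7.png

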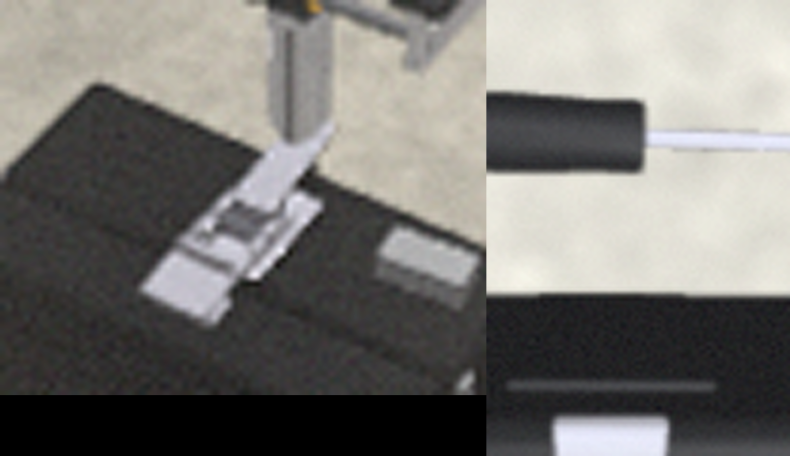

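The view shows the lever nearly down, with its tip at (330,125), the claw still over the keeper at (185,295) and the seam gap closing. I'll continue down.

step_arm(
  plan=[
    [[-1,-0.5,-2,0,0],[-1,-0.5,-4,0,0],[-2,-1,-6,0,0],[-2,-1,-8,0,0],[-2,-1,-10,0,0],[-2,-1,-10,0,0]],
  ],
)

```text
time: 16.12
tool_pos: [0.5426, -0.07, 0.1728]
ee_rot: [3.141, -0.001, -2.652]
wrist_force: [0.0, -0.5, -0.9]
width: 0.0006
```

```bash
python3 st.py
```

```text
t 16.1167 case mm [-75.   -1.5 172.8] yaw -2.652 F case [-0.2 -0.5 -0.9]
```

step_arm(
  plan=[
    [[0,0,-1,0,0],[0,0,-2,0,0],[0,0,-3,0,0],[0,0,-4,0,0],[0,0,-5,0,0],[0,0,-5,0,0]],
  ],
)

```text
time: 16.62
tool_pos: [0.543, -0.0701, 0.1691]
ee_rot: [-3.141, 0.0, -2.652]
wrist_force: [-1.2, -0.4, 3.1]
width: 0.0008
```

```bash
python3 st.py
```

```text
t 16.6167 case mm [-74.7  -1.8 169.1] yaw -2.652 F case [-1.3  0.2  3.1]
```

Contact at z=169.1, exactly the home height. Now I'll build up to 15 N.

step_arm(
  plan=[
    [[0,0,-1,0,0],[0,0,-2,0,0],[0,0,-3,0,0],[0,0,-3,0,0]],
  ],
)

```text
time: 16.95
tool_pos: [0.543, -0.0701, 0.1688]
ee_rot: [-3.14, 0.002, -2.652]
wrist_force: [-5.6, 0.4, 11.4]
width: 0.0009
```

```bash
python3 st.py
```

```text
t 16.95 case mm [-74.7  -1.8 168.8] yaw -2.652 F case [-4.8  3.  11.4]
```

step_arm(
  plan=[
    [[0,0,-0.5,0,0],[0,0,-1,0,0],[0,0,-1.3,0,0],[0,0,-1.3,0,0],[0,0,-1.3,0,0],[0,0,-1.3,0,0]],
  ],
)

```text
time: 17.45
tool_pos: [0.5431, -0.0702, 0.1687]
ee_rot: [-3.139, 0.003, -2.652]
wrist_force: [-5.6, 1.6, 14.4]
width: 0.0007
```

```bash
python3 st.py
```

```text
t 17.45 case mm [-74.7  -1.9 168.7] yaw -2.652 F case [-4.2  4.  14.4]
```

step_arm(
  plan=[
    [[0,0,-0.4,0,0],[0,0,-0.4,0,0],[0,0,-0.4,0,0]],
  ],
)

```text
time: 17.7
tool_pos: [0.5431, -0.0701, 0.1687]
ee_rot: [-3.139, 0.003, -2.652]
wrist_force: [-6.3, 1.1, 16.8]
width: 0.0006
```

step_arm(
  plan=[
    [[0,0,3,0,0],[0,0,6,0,0],[0,0,15,0,0],[0,0,45,0,0],[0,0,85,0,0],[-15,-8,125,0,0],[-40,-20,150,0,0],[-40,-20,150,0,0]],
  ],
)

```text
time: 18.37
tool_pos: [0.5026, -0.092, 0.3223]
ee_rot: [-3.132, 0.008, -2.655]
wrist_force: [0.8, -0.4, 0.7]
width: 0.0003
```

```bash
python3 st.py; python3 - <<'E'
from h import *
_,s=snap('scene')
a=crop(s,190,145,300,245,5,'c8.png')
o,w=snap('wrist')
b=crop(w,180,130,330,270,3,'d8.png')
c=np.zeros((500,1000,3),np.uint8);c[:500,:550]=a;c[:420,550:]=b
cv2.imwrite('pics/e8.png',cv2.resize(cv2.convertScaleAbs(c,alpha=1.3,beta=15),None,fx=.8,fy=.8))
E
```

```text
t 18.3667 case mm [-120.6   -2.2  322.3] yaw -2.655 F case [ 0.5 -0.8  0.7]
```

View pics/e8.png

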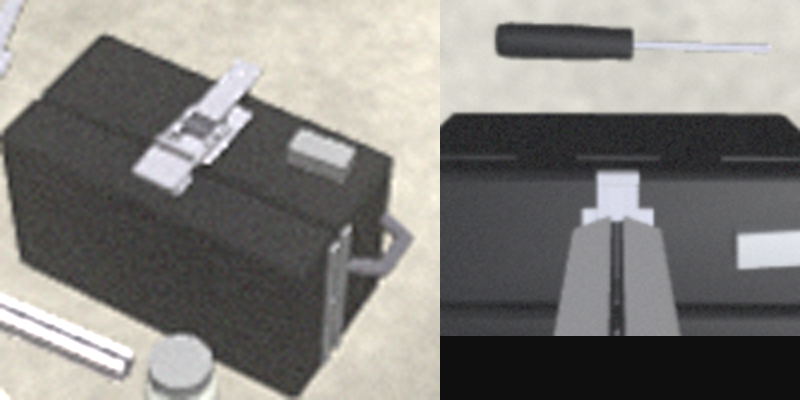

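The case is shut with the seam closed, the lever flat and its tip at (245,70), and the claw over the keeper at (170,165). The block, bar, jar and screwdriver are in place. I'm handing it in.

```bash
python3 -c "
from h import *
print(robot.close_job())"
```

```text
the job is handed in; nothing more can be done
None
```

The case is shut and latched, and I handed the job in at about 18.4 s of the 70 s allowed.

- **Lever forward:** I pushed it until it met its stop, where the force climbed to about 9 N with no further motion.
- **Claw:** I pressed it down behind the keeper at about 11 N, then dragged it back. The lip bit and held at 16.4 N without moving (18.4 N in total).
- **Lever home:** I swung it over and down. The fingertip met it at 169.1 mm, which is the expected home height. I then pressed it home, reading 14.4 N downward and then 16.8 N at the last reading, plus about 6 N sideways.

The highest force I read was about 18.4 N, against the 25 N limit. Forces were read only at the end of each move, so brief peaks in between were not seen.

**Last picture:** It shows the lid gap closed, the lever flat, the claw over the keeper, and the arm clear of the case reading about 1 N. The block, bar, jar and screwdriver look unmoved.

**What disagreed or was not checked:**
- The lever reached its stop about 5 mm further on than I had calculated, probably because the fingertip is tapered.
- The latch sits about 2 mm to the -y side of where I had measured it, so I shifted the finger to match.
- Below about 0.4 rad I read almost no resistance and did not feel the snap itself. That the lever is home rests on the contact height and the last picture.
- I checked the things around the case by eye only. The wrench was only partly in that picture; the bearing and motor were out of it, but the arm worked nowhere near any of the three.

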